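# Feel along the tray carrier's lock rail and press its release catch

## Robot

A 6-joint arm with a two-finger parallel gripper is mounted at the origin on the work surface. World frame = base frame: x ahead of the robot, y to its left, z up, the work surface at z = 0. Lengths are in m, angles in rad, forces in N, time in s.
With the tool pointing down it reaches from about 0.4 to 0.925 m from the base axis. Payload 12.5 kg.
Tool frame: the origin (TCP) lies at the very end of the fingers, on their centre line; the grasp point (between the pads) lies 19 mm behind it; z points along the fingers, y is the line along which they close (so a half turn about z gives the same grasp; the last joint's range is limited). The gripper opens to 95 mm and grips with 3 to 60 N. Pads are 20 mm wide; open, the fingers measure 119 mm over their backs; the gripper's body (75 mm by 180 mm) begins 59 mm behind the grasp point.
Start: joints at [-1.303, 0.491, 1.559, -0, 1.092, -0.106], TCP at [0.228, -0.582, 0.215] pointing down, gripper open.
Joint ranges: [-3.1, 3.1], [-0.84, 2.19], [0.05, 2.79], [-1.13, 4.28], [0.06, 2.93], [-2.69, 2.69]. Speed limits (rad/s): [2.22, 2.22, 2.79, 3.14, 3.14, 3.14].

## Interface

Orientations are given as a rotation vector (axis times angle).
In Python, from bench import manip, grip, solver, imaging, ticket, spotter, get_t, get_joints, get_qvel, get_tau, get_ee_pos, get_orientation, get_contact_force, get_torque, get_gripper_width, get_grasp_force gives the robot as it stands. The module is installed in compiled form; this text tells all that it offers. Calls block until the motion is done:
- manip.move_pose(position, orientation): joint-space move of the TCP to a pose.
- manip.move_l(position, v=0.15, frame=None): straight line of the TCP; frame=None keeps the orientation; v is the mean speed in m/s.
- manip.goto_joints(angles): joint-space move.
- grip(opening, strength=None): finger opening in m; strength is the grip in N (None keeps the last); returns when the fingers have stopped.
- manip.sleep(seconds).
- solver.ik(position, orientation): joint angles nearest the present ones, or None.
- imaging.read_camera(name): name is "scene" or "top"; returns (picture, depth): 384x512x3 uint8, blue, green, red; 384x512 float32, m along the optical axis (not along the pixel's ray), 0 where there is no reading.
- imaging.calibration(name): a dict with "intrinsics" (3x3 intrinsics, pixels), "origin" and "attitude" of the camera in the world. Camera axes: x right, y down, z forward; pixel columns grow to the right and rows downward; lengths in m; the calibration is good to about 2 mm. A picture is of the moment at which its call begins. calibration takes no time and is no camera call.
A pose or a line that the arm cannot do raises manip.Unreachable and nothing moves.
- ticket.finish_job(): hands the job in; it is judged then, once.
Trained networks look in the newest picture that a camera, given by its name, has taken for a name from the list of things; names that differ only in an ending like _2 or _b are one class to them, and where a whole thing is asked for, a point or a joint stands for the part that bears it (a point fixed in the world has none). Each returns a list of dicts, best first, with "p" (0 to 1); they miss things now and then, are a little off and sometimes report something else, mostly with a low value. They report only what shows in the picture. A call takes as long as a camera call.
- spotter.search_frame(target, camera): "at" ([x, y, z] in m, in world coordinates, good to about 4 mm: the middle of the surface that is visible of it).
- spotter.silhouettes(target, camera): "mask" (384x512 bool, what is visible of it).
Readings, each from a call of its own:
- get_t(): time.
- get_joints(): joint angles.
- get_qvel(): joint speeds.
- get_tau(): joint torques, N m.
- get_ee_pos(): TCP position.
- get_orientation(): TCP orientation.
- get_contact_force(): force on the tool from outside, world axes, zero at the start.
- get_torque(): the same for the moment, N m.
- get_gripper_width(): finger opening in m.
- get_grasp_force(): force on a finger pad.
Only numpy, scipy, OpenCV 4.12 (cv2) and the standard library are available. Lean on these libraries where they do the work, as an engineer would, in place of code of your own. Each camera call takes 0.05 s, during which the arm holds its last target. There are 200 camera calls.

## Task

Unlock the steel tray carrier so that its lid can be taken off later: set a fingertip on top of either end of the lock rail along its near edge, feel along the rail from there for the one gap in it, and press the recessed catch inside the gap fully down. Touch and press only: leave the lid lying where it is and do not disturb the cup, the ring mould or the scraper.

Things in the scene. Friction and masses are not known exactly. Their poses are not given: they have to be found in the camera images.
- carrier: Tray carrier, fixed: a low steel case 46 mm high, spanning x -90 to 120 mm and y -180 to 180 mm in its frame. Origin: centre of its underside, on the table; x points away from the robot (within its yaw), y to the left. Along its near edge, centred on x = -100 mm, stands an aluminium lock rail, 16 mm thick (18 below 60 mm height), 360 mm long (y), its flat level top 80 mm above the table.
- rail_left (a point): Centre of the top face of the rail's left (+y) end block, 160 mm from the rail's middle. Both 40 mm end blocks are solid. Somewhere in the 280 mm between them, a different place each time and not given here, is the one gap: 40 mm long (y), open to the front and back. The case behind the rail is far lower (46 mm, lid 50 mm), so fingertips may overhang there.
- rail_right (a point): Centre of the top face of the rail's right (-y) end block; 160 mm from the rail's middle, 80 mm above the table.
- catch (a joint): Travel of the release catch, m: 0 = up, 0.008 = fully down. The catch is a flat aluminium block 37 mm long and 14 mm across filling the bottom of the gap; its top is 8 mm below the rail top when up and 16 mm below when fully down. It slides straight down against about 5 N of friction and stays where it is left (no spring).
- lid: The loose steel lid lying on the case, 165 mm (x) by 330 mm (y) by 4 mm, with a dark bar handle along y whose top is 81 mm above the table, 52 mm on the far side of the carrier's middle. Origin: centre of its underside, 46 mm above the table.
- cup: Loose steel cup, 76 mm across, 85 mm high, to the left of the carrier. Origin: centre of its underside.
- mould: Loose steel ring mould, 72 mm across, 45 mm high, on the table a little in front of the rail (robot side). Origin: centre of its underside.
- scraper: Loose dough scraper lying flat to the right of the carrier: steel blade 100 by 120 mm with a round wooden handle 24 mm thick. Origin: at table height, under the blade's handle side.

How it is judged:
On the way, in this order (a step that is already met when the one before it is completed fails the run):
1. a fingertip rests on top of one of the rail's end blocks, the catch still up (contact force between the fingers and carrier above 0.3 N and (y of the grasp point in the frame of carrier above 0.08 m or y of the grasp point in the frame of carrier below -0.08 m) and z of the grasp point in the frame of carrier above 0.07 m and x of the grasp point in the frame of carrier below -0.02 m and value of joint catch below 0.001 m), for 0.05 s.
2. the catch in the gap is pressed fully down by the fingers (value of joint catch above 0.0065 m and contact force between the fingers and anything else above 0.5 N), for 0.05 s.
At the end, for the whole second after the job is handed in: The catch is down by more than 6.5 of its 8 mm and stays there; the lid lies at rest within 20 mm of where it was, and the cup, ring mould and scraper within 30 mm (value of joint catch above 0.0065 m and distance of lid from where it was at the start of the episode below 0.02 m and linear speed of lid below 0.02 m/s and distance of each of cup, mould, scraper from where it was at the start of the episode below 0.03 m); the robot touches nothing.
It fails at once if the lid is lifted, or shifted by more than 20 mm (distance of lid from where it was at the start of the episode above 0.02 m or height (world z) of lid above 0.056 m).
It fails at once if the cup, ring mould or scraper is moved by more than 30 mm (distance of any of cup, mould, scraper from where it was at the start of the episode above 0.03 m).
It fails at once if the cup, ring mould or scraper is lifted (height (world z) of any of cup, mould, scraper above 0.02 m).
It also fails if it takes over 58 s, if anything falls off the work surface, if the arm or the gripper's body presses on something with over 40 N, if the wrist force passes 120 N, or if a joint passes its speed limit or range.

## Working session

There is one attempt and no reset: what is moved stays moved. The work goes in short steps, each a Python script; the robot and the scene stay as the last script left them, time stands still between calls to the robot, and variables do not carry over. Pictures are saved under pics/ and viewed, at most 10 in all, crops included, and the job is handed in when it is done.

```bash
mkdir -p pics
python3 - <<'E'
from bench import *
import cv2,numpy as np
for c in ("scene","top"):
    im,d=imaging.read_camera(c); cv2.imwrite(f"pics/{c}.png",im); np.save(f"{c}_d.npy",d)
    k=imaging.calibration(c); print(c,np.round(k["origin"],3),np.round(k["attitude"],3).tolist(),k["intrinsics"][0])
    for t in ("rail_left","rail_right","carrier","catch","mould"):
        print(t,[(np.round(r["at"],3).tolist(),round(r["p"],2)) for r in spotter.search_frame(t,c)[:2]])
print(get_t(),get_orientation(),get_contact_force(),get_gripper_width())
E
```

```text
scene [ 1.406 -0.406  0.91 ] [-2.019, -1.242, 0.526] [453.24850482   0.         257.53644997]
rail_left [([0.677, 0.062, 0.043], 0.72)]
rail_right [([0.681, 0.064, 0.044], 0.61)]
carrier [([0.68, 0.064, 0.044], 0.97)]
catch []
mould [([0.501, 0.224, 0.031], 0.61)]
top [0.456 0.028 1.04 ] [-2.115, 2.16, -0.139] [451.17220615   0.         253.96634674]
rail_left [([0.622, 0.101, 0.046], 0.96), ([0.537, -0.21, 0.014], 0.17)]
rail_right [([0.622, 0.097, 0.047], 0.69)]
carrier [([0.619, 0.1, 0.041], 0.97), ([0.796, 0.354, 0.048], 0.5)]
catch [([0.572, 0.077, 0.073], 0.71)]
mould [([0.524, 0.215, 0.037], 0.52)]
0.6 [3.08676525e+00 5.83732671e-01 1.52674046e-05] [-0.73212825 -0.22905286 -0.24995605] 0.0951855150339319
```

View pics/top.png

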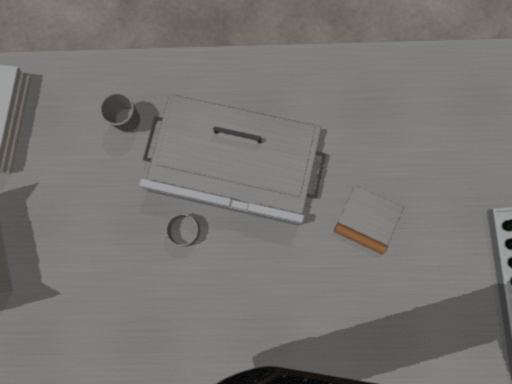

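View pics/scene.png

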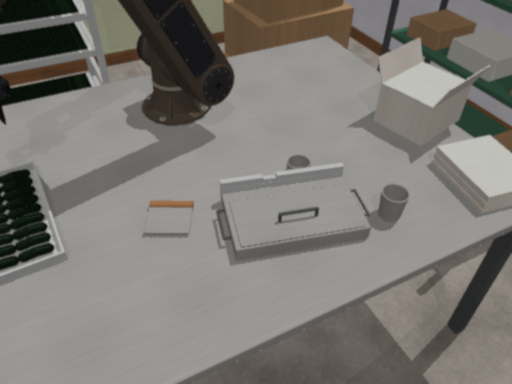

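The top view shows the rail from (141,184) to (303,218), with the apparent gap at about (239,204). The mould is at (184,230), near the left half, so I'll start from the right end. Next I'll fit the rail in metric coordinates.

```bash
cat > h.py <<'E'
from bench import *
import cv2,numpy as np
from scipy.spatial.transform import Rotation as R
def plane(uv,z,c="top"):
    k=imaging.calibration(c); K=np.array(k["intrinsics"]); uv=np.atleast_2d(uv)
    r=np.c_[uv,np.ones(len(uv))]@np.linalg.inv(K).T@R.from_rotvec(k["attitude"]).as_matrix().T
    o=np.array(k["origin"]); return o+r*((z-o[2])/r[:,2])[:,None]
E
python3 - <<'E'
from h import *
im=cv2.imread("pics/top.png"); g=cv2.cvtColor(im,cv2.COLOR_BGR2GRAY)
m=(g>135).astype(np.uint8); m[:170]=0;m[235:]=0;m[:,:130]=0;m[:,315:]=0
n,l,s,_=cv2.connectedComponentsWithStats(m)
print(s[1:][s[1:,4]>8])
v,u=np.nonzero(m); P=plane(np.c_[u,v].astype(float),0.08)
(cx,cy),sz,a=cv2.minAreaRect((P[:,:2]*1000).astype(np.float32)); print(cx,cy,sz,a)
p=P[:,:2]; c=np.array([cx,cy])/1000
w=np.linalg.svd(p-p.mean(0))[2][0] if len(p)<6000 else None
w*=np.sign(w[1]); y=(p-c)@w; print("ydir",w,np.degrees(np.arctan2(-w[0],w[1])))
print(np.histogram(y,np.arange(-.19,.191,.005)))
d=np.load("top_d.npy"); print(np.round([d[v_,u_] for u_,v_ in((146,185),(298,216),(239,204),(220,200),(255,207))],3), imaging.calibration("top")["origin"][2])
cv2.imwrite("pics/crop.png",cv2.resize(im[170:240,130:315],None,fx=4,fy=4,interpolation=cv2.INTER_CUBIC))
print(plane([184,230],.045), solver.ik([.6,0,.2],[np.pi,0,0]))
E
```

```text
[[139 179  91  27 664]
 [231 201  72  21 516]]
582.869384765625 116.013671875 (360.5654296875, 16.50669288635254) 75.91275787353516
ydir [0.24316108 0.96998592] -14.073185160997651
(array([ 0,  1, 16, 17, 18, 17, 16, 19, 17, 17, 17, 18, 16, 17, 18, 17, 16,
       16, 18, 17, 16, 18, 17, 17, 20, 16, 15, 14, 16, 15, 14, 15, 13,  3,
       17, 16, 18, 16, 17, 16, 17, 16, 17, 16, 17, 16, 17, 18, 16, 16, 16,
       16, 18, 16, 16, 16, 18, 16, 16, 16, 18, 16, 15, 17, 15, 18, 16, 16,
       16, 16, 19, 17, 16, 17,  1,  0]), array([-1.90000000e-01, -1.85000000e-01, -1.80000000e-01, -1.75000000e-01,
       -1.70000000e-01, -1.65000000e-01, -1.60000000e-01, -1.55000000e-01,
       -1.50000000e-01, -1.45000000e-01, -1.40000000e-01, -1.35000000e-01,
       -1.30000000e-01, -1.25000000e-01, -1.20000000e-01, -1.15000000e-01,
       -1.10000000e-01, -1.05000000e-01, -1.00000000e-01, -9.50000000e-02,
       -9.00000000e-02, -8.50000000e-02, -8.00000000e-02, -7.50000000e-02,
       -7.00000000e-02, -6.50000000e-02, -6.00000000e-02, -5.50000000e-02,
       -5.00000000e-02, -4.50000000e-02, -4.00000000
[... 360 characters left out ...]
02,  6.00000000e-02,  6.50000000e-02,
        7.00000000e-02,  7.50000000e-02,  8.00000000e-02,  8.50000000e-02,
        9.00000000e-02,  9.50000000e-02,  1.00000000e-01,  1.05000000e-01,
        1.10000000e-01,  1.15000000e-01,  1.20000000e-01,  1.25000000e-01,
        1.30000000e-01,  1.35000000e-01,  1.40000000e-01,  1.45000000e-01,
        1.50000000e-01,  1.55000000e-01,  1.60000000e-01,  1.65000000e-01,
        1.70000000e-01,  1.75000000e-01,  1.80000000e-01,  1.85000000e-01,
        1.90000000e-01]))
[0.976 0.955 0.972 0.97  0.964] 1.0397391205465507
[[0.52179363 0.199688   0.045     ]] [-1.10055367e-01  4.70074653e-01  1.63984199e+00 -4.44089210e-16
  1.03167601e+00  1.46074096e+00]
```

View pics/crop.png

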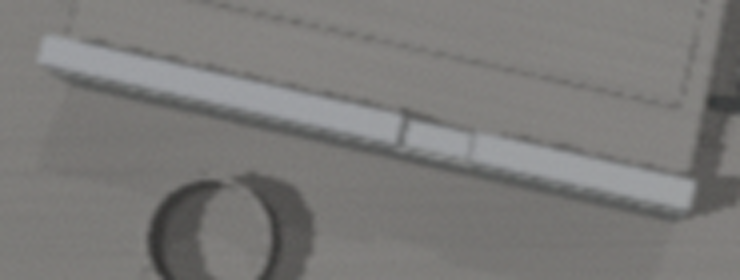

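The rail fit matches the given size: 360.5 × 16.5 mm, centre (0.583, 0.116), yaw -14°. The crop shows the gap from y≈-25 to about -63 mm in the rail frame, so its centre is near -44 mm. I'll close the fingers, keep the 20 mm width along the rail, and touch the right end block.

```bash
cat >> h.py <<'E'
w=np.array([.24316,.96999]); w/=np.linalg.norm(w); C=np.array([.5829,.1160])
def pt(y,z): return np.r_[C+y*w,z]
# tool z down, tool x along the rail
Rm=np.c_[np.r_[w,0],[w[1],-w[0],0],[0,0,-1]]; q=solver.ik(pt(-.15,.15),R.from_matrix(Rm).as_rotvec())
Rm2=Rm@np.diag([-1,-1,1]); q2=solver.ik(pt(-.15,.15),R.from_matrix(Rm2).as_rotvec())
ORI=R.from_matrix(Rm if q2 is None or (q is not None and abs(q[5])<abs(q2[5])) else Rm2).as_rotvec()
def fz(): return get_contact_force()[2]
def tap(y,z0,zmin,fmax,step=.001,v=.02):
    """descend from z0 until the push-back exceeds fmax; returns z, force rise, history"""
    manip.move_l(pt(y,z0),v=.08); manip.sleep(.1); f0=fz(); h=[]
    z=z0
    while z>zmin:
        z-=step; manip.move_l(pt(y,z),v=v); f=fz()-f0
        h.append((round(get_ee_pos()[2]*1000,1),round(f,1)))
        if abs(f)>fmax: break
    return get_ee_pos()[2],f,h
E
python3 - <<'E'
from h import *
print(ORI,q,q2)
grip(0.0,20)
manip.move_pose(pt(-.15,.2),ORI); manip.move_l(pt(-.15,.09))
print(get_t(),get_ee_pos(),get_gripper_width())
print(tap(-.15,.086,.074,3)); manip.sleep(.15); print(get_contact_force(),get_t())
im,d=imaging.read_camera("scene"); cv2.imwrite("pics/s2.png",cv2.resize(im[120:300,190:430],None,fx=3,fy=3))
E
```

```text
[2.47684159 1.93257862 0.        ] [-1.74650589e-01  4.58989202e-01  1.82290646e+00 -4.44089210e-16
  8.59696991e-01  7.09707916e-02] None
5.275 [ 0.5467953  -0.02966348  0.0906051 ] 0.0005790954957511474
(np.float64(0.08030679711345169), np.float64(3.718517332649837), [(np.float64(85.0), np.float64(-1.3)), (np.float64(83.9), np.float64(-1.4)), (np.float64(82.9), np.float64(-0.9)), (np.float64(81.9), np.float64(-0.9)), (np.float64(80.9), np.float64(-1.2)), (np.float64(80.3), np.float64(3.7))])
[-0.72363475 -0.4535448   5.95963676] 7.275
```

View pics/s2.png

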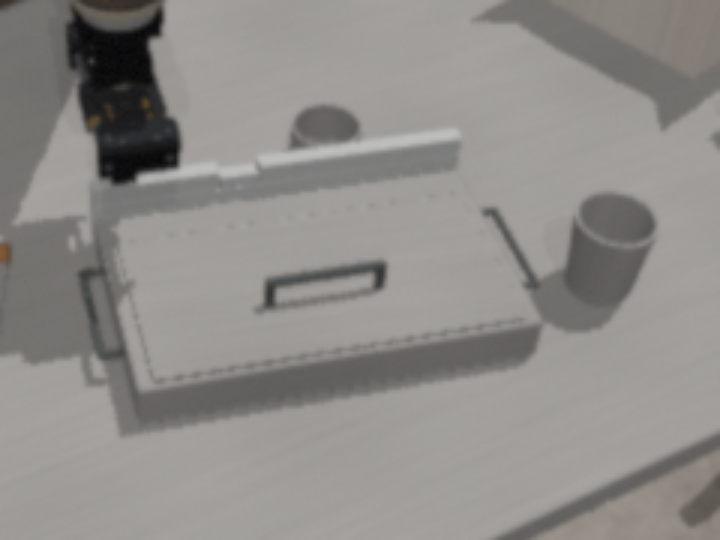

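The fingertip rests on the right end block (tip at 80.3 mm, about 6 N), and the notch shows at about (237,170) in the crop. Now I'll slide lightly along the rail until the support drops away.

Run:
```python
from h import *
f0=-1.0; z=.080; y=-.15; h=[]
while y<.12:
    y+=.005 if y<-.085 else .002
    manip.move_l(pt(y,z),v=.03); f=fz()-f0
    h.append((round(y*1000),round(z*1000,1),round(get_ee_pos()[2]*1000,1),round(f,1)))
    n=0
    while f<1.5 and n<6: z-=.0005; n+=1; manip.move_l(pt(y,z),v=.02); f=fz()-f0
    if f>9: z+=.0004
    if f<1.5 or z<.0772: h.append((y,z,f)); break
print([tuple(map(float,a)) for a in h]); print(get_ee_pos(),get_contact_force(),get_t())
```

```text
[(-145.0, 80.0, 80.3, 6.0), (-140.0, 80.0, 80.3, 6.7), (-135.0, 80.0, 80.3, 6.1), (-130.0, 80.0, 80.3, 6.1), (-125.0, 80.0, 80.3, 7.4), (-120.0, 80.0, 80.3, 6.6), (-115.0, 80.0, 80.3, 6.0), (-110.0, 80.0, 80.3, 6.4), (-105.0, 80.0, 80.3, 7.1), (-100.0, 80.0, 80.3, 7.1), (-95.0, 80.0, 80.3, 6.5), (-90.0, 80.0, 80.3, 6.0), (-85.0, 80.0, 80.3, 5.8), (-83.0, 80.0, 80.3, 6.4), (-81.0, 80.0, 80.3, 6.9), (-79.0, 80.0, 80.3, 6.1), (-77.0, 80.0, 80.3, 7.4), (-75.0, 80.0, 80.3, 7.4), (-73.0, 80.0, 80.3, 6.7), (-71.0, 80.0, 80.3, 7.3), (-69.0, 80.0, 80.3, 7.2), (-67.0, 80.0, 80.3, 6.5), (-65.0, 80.0, 80.3, 6.5), (-63.0, 80.0, 80.3, 5.9), (-61.0, 80.0, 80.3, 6.6), (-59.0, 80.0, 80.3, 5.9), (-57.0, 80.0, 80.3, 7.5), (-55.0, 80.0, 80.3, 7.3), (-53.0, 80.0, 80.2, 6.2), (-51.0, 80.0, 80.1, 5.6), (-49.0, 80.0, 79.6, 0.6), (-47.0, 78.0, 78.0, 0.8), (-0.0469999999999999, 0.0765, 1.5484856693406153)]
[0.5714506  0.07041611 0.07645905] [ 0.40628205 -0.59031547  0.54848567] 17.9417
```

Support dropped at y≈-50 mm, which puts the gap edge near -61 mm and agrees with the image (centre about -43 mm). Pressing there now.

Run:
```python
from h import *
Y=-.0425; f0=-1.0; h=[]; z=.0765; manip.move_l(pt(Y,z),v=.03)
while z>.060:
    z-=.0005; manip.move_l(pt(Y,z),v=.02); f=fz()-f0
    h.append((float(round(get_ee_pos()[2]*1000,1)),float(round(f,1))))
    if f>35: break
manip.sleep(.2); print(h,get_ee_pos(),get_contact_force(),get_t())
```

```text
[(76.0, 1.3), (75.5, 1.2), (74.9, 2.2), (74.5, 1.1), (74.0, 1.2), (73.5, -0.0), (73.0, 1.6), (72.5, 0.3), (72.1, 3.3), (71.7, 5.3), (71.1, 6.5), (70.5, 5.7), (70.0, 4.8), (69.4, 4.8), (69.0, 4.1), (68.5, 4.6), (68.0, 4.1), (67.5, 5.1), (67.0, 4.4), (66.4, 5.4), (66.0, 4.9), (65.4, 4.6), (64.9, 4.8), (64.5, 4.6), (64.3, 8.6), (64.2, 13.9), (64.2, 18.7), (64.1, 23.6), (64.0, 28.5), (64.0, 34.3), (63.9, 39.1)] [0.57273829 0.07478299 0.06391697] [-9.31710004  0.11196758 38.37428574] 26.1917
```

The catch met the finger at 72 mm, slid at about 5 N, and bottomed at 64 mm: the full 8 mm of travel. I'll retreat straight up and hand in.

Run:
```python
from h import *
manip.move_l(pt(-.0425,.10),v=.04); manip.move_l(pt(-.0425,.22)); manip.sleep(.3)
im,d=imaging.read_camera("scene"); cv2.imwrite("pics/s3.png",cv2.resize(im[120:300,130:430],None,fx=2.5,fy=2.5))
print(get_contact_force(),get_t()); print(ticket.finish_job())
```

```text
[ 1.09328211 -0.41610406 -0.76333313] 28.6167
the job is handed in; nothing more can be done
None
```

The catch is pressed its full 8 mm down, judging by fingertip height and force, and the arm withdrew touching nothing; the job was handed in at about 29 s, though I got no verdict back and didn't view the last picture to check the lid, cup, mould and scraper.

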